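# Square up the sample tins and shut the case

## Task

Inside the open sample case, nudge the four flat rectangular tins into one straight row: all flush against the hinge wall nearest the robot and closed up, side by side without gaps, against the end wall on the robot's right. Slide them without lifting them, then lower the clear lid gently until it is fully shut; leave the little round tin in the case and everything else on the counter where it is.

Things in the scene. Friction and masses are not known exactly. Their poses are not given: they have to be found in the camera images.
- case: wooden case fixed to the counter, outside 210 (x) x 360 (y) x 45 high, walls and floor 6 thick. Origin: centre of its underside. It faces away from the robot: its +x points to the hinge wall, nearest the robot, +y to the end wall on the robot's right. Inside: floor at z = 6, hinge wall at x = 99, right-hand end wall at y = 174; rim at z = 45
- lid (a joint): clear plastic lid of the case: 0 = shut flat on the rim, grows as it opens; a stop ends it at 1.25, so it always leans out over the hinge side of the case. Stiff hinge, stays at any angle. Panel 6 thick, 210 from hinge to free edge, its underside on the hinge axis; knob on its outer face, 180 from the hinge, mid-width
- lid_hinge (a point): point on the hinge axis of the lid (axis along the case's y), middle of the rim nearest the robot
- lid_handle (a point): centre of the lid's small dark wooden knob, 35 above the lid's outer face, 180 from the hinge axis (the knob is 12 to 30 thick)
- tin1: flat rectangular metal tin, 40 (its x) x 50 (its y) x 29 high, about 0.12 kg, loose on the floor of the case; one of four alike. Origin: centre of its underside
- tin2: flat rectangular metal tin, 40 (its x) x 50 (its y) x 29 high, about 0.12 kg, loose on the floor of the case; one of four alike. Origin: centre of its underside
- tin3: flat rectangular metal tin, 40 (its x) x 50 (its y) x 29 high, about 0.12 kg, loose on the floor of the case; one of four alike. Origin: centre of its underside
- tin4: flat rectangular metal tin, 40 (its x) x 50 (its y) x 29 high, about 0.12 kg, loose on the floor of the case; one of four alike. Origin: centre of its underside
- balm: small round flat steel tin, 36 dia x 22 high, loose in the case, in its far left corner as the robot sees it; stays there; origin at centre of underside
- jar_a: amber jar, 64 dia x 85 high, loose on the counter left of the case; origin at centre of underside
- jar_b: clear jar, 56 dia x 70 high, loose on the counter left of the case; origin at centre of underside
- weight: brass scale weight with knob, 42 dia x 58 high, loose right of the case; origin at centre of underside
- fishcan: round food can, 72 dia x 50 high, loose right of the case; origin at centre of underside
- scoop: wooden spoon, 200 long, lying on the counter near the robot's left; origin under its middle
- beaker: black plastic cup, 72 dia x 80 high, standing on the counter near the robot's right; origin at centre of underside

How it is judged (in metres and radians):
On the way, in this order (a step that is already met when the one before it is completed fails the run):
1. the four tins stand in a straight closed row against the hinge wall and the right-hand end wall, while the lid is still open (x of each of tin1, tin2, tin3, tin4 in the frame of case above 0.074 m and y of each of tin1, tin2, tin3, tin4 in the frame of case above -0.014 m and angle between the y axis of each of tin1, tin2, tin3, tin4 and the y axis of case, either way round below 0.1 rad and angle between each of tin1, tin2, tin3, tin4's own z axis and vertical below 0.1 rad and z of each of tin1, tin2, tin3, tin4 in the frame of case below 0.012 m and value of joint lid above 0.5 rad), for 0.2 s.
2. the lid is lowered shut (value of joint lid below 0.05 rad), for 0.2 s.
At the end, for the whole second after the job is handed in: All four tins rest upright on the case floor in one row, each within 5 mm of the hinge wall and within 0.1 rad of square to it, the whole row (200 mm of tins) within 213 mm of the right-hand end wall, so gaps total at most 13 mm; lid within 0.05 rad of shut; tins at rest (x of each of tin1, tin2, tin3, tin4 in the frame of case above 0.074 m and y of each of tin1, tin2, tin3, tin4 in the frame of case above -0.014 m and angle between the y axis of each of tin1, tin2, tin3, tin4 and the y axis of case, either way round below 0.1 rad and angle between each of tin1, tin2, tin3, tin4's own z axis and vertical below 0.1 rad and z of each of tin1, tin2, tin3, tin4 in the frame of case below 0.012 m and value of joint lid below 0.05 rad and linear speed of each of tin1, tin2, tin3, tin4 below 0.01 m/s); the robot touches nothing.
It fails at once if a bystander was moved more than 30 mm (distance of any of balm, jar_a, jar_b, weight, fishcan, scoop, beaker from where it was at the start of the episode above 0.03 m).
It fails at once if a tin was lifted more than 15 mm off the case floor (z of any of tin1, tin2, tin3, tin4 in the frame of case above 0.021 m).
It fails at once if the lid was slammed (closing faster than 2 rad/s) (velocity of joint lid below -2 rad/s).
It also fails if it takes over 64 s, if anything falls off the work surface, if the arm or the gripper's body presses on something with over 40 N, if the wrist force passes 120 N, or if a joint passes its speed limit or range.

## Robot

A 7-joint arm with a two-finger parallel gripper is mounted at the origin on the work surface. World frame = base frame: x ahead of the robot, y to its left, z up, the work surface at z = 0. Lengths are in m, angles in degrees, forces in N, time in s.
With the tool pointing down it reaches from about 0.35 to 0.775 m from the base axis. Payload 3.1 kg.
Tool frame: the origin (TCP) lies at the very end of the fingers, on their centre line; the grasp point (between the pads) lies 19 mm behind it (robot.tcp_to_grasp is the distance from the TCP to the grasp point, in m); z points along the fingers, y is the direction in which the jaws open and shut (so a half turn about z gives the same grasp; the last joint's range is limited). The gripper opens to 85 mm and grips with 20 to 120 N. Pads are 22 mm wide; open, the fingers measure 114 mm over their backs; the gripper's body (76 mm by 85 mm) begins 54 mm behind the grasp point. The pads swing forward as they close: fully open they stand 13 mm farther back than shut.
Start: joints at [-67.133, 17.813, 0.802, 86.603, -0.252, 75.585, -1.558], TCP at [0.235, 0.497, 0.231] pointing down, gripper open.
Joint ranges: [-154.91, 154.91], [-16.99, 109.72], [-72.82, 74.43], [7.12, 147.25], [-82.49, 262.49], [11.32, 116.49], [-174.64, 174.64]. Speed limits (degrees/s): [159.86, 159.86, 180, 180, 180, 180, 180].

## Interface

Orientations are given as [roll, pitch, yaw] about the fixed x, y, z axes, in that order (R = Rz(yaw) Ry(pitch) Rx(roll)).
In Python, from cell import telemetry, imaging, ticket, robot gives the robot as it stands. The module is installed in compiled form; this text tells all that it offers.
- The arm moves only by the tool carry_out, never from a script. Its argument "rows" is a list of rows, each a list of 3 entries, a list of its own where there are three numbers: the shift along the world's x, y, z in units of 60 mm (1.0 is 60 mm), then the turn, a rotation vector about the world's x, y, z in units of 5 degrees (1.0 is 5 degrees), then the closure in counts, from 0 (fully open) to 255 (shut). In form: [[[dx, dy, dz], [wx, wy, wz], claw], ...]. A call has 1 to 12 rows; each row is the pose to reach, as a shift and turn from the pose commanded when the call began; what a row does not reach only later rows make up. A row lasts 1/8 s, in which the tool goes at most 62.5 mm and 10.7 degrees, less where a joint would pass 70% of its speed; a pose out of reach is approached as far as the arm can. A call with a gripper value outside its range is refused whole. The fingers move at their own pace and stop on an object; "squeeze" is the grip in N (left out, the last holds). Time passes only in rows, so rows that repeat a pose let the fingers close. It gives the time, the measured TCP pose, the force and the opening at its end, in the units of the state.
- telemetry.read_state(): the state, without advancing time (a new reading comes with each control period).
- imaging.snapshot(name): name is "scene" or "top" or "wrist"; returns a dict with "color" (420x560x3 uint8, blue, green, red), "intrinsics" (3x3 intrinsics, pixels), "pose" (4x4, takes a point from camera to world coordinates); the wrist camera has in their place "T_tool_cam" (4x4, takes a point from camera to tool coordinates, whose origin is the TCP and whose axes are the flange's). Camera axes: x right, y down, z forward; pixel columns grow to the right and rows downward; lengths in m; the calibration is good to about 2 mm. A picture is of the moment at which its call begins: read the wrist's pose just before it. There is no depth.
- ticket.sign_off(): hands the job in, once; it reports no verdict.
The state is a dict: "clock": time; "qpos": joint angles; "qvel": joint speeds; "joint_efforts": joint torques, N m; "position": TCP position; "orientation": TCP orientation; "ft_force": force on the tool from outside, world axes, zero at the start; "ft_torque": the same for the moment, N m; "gripper_width": finger opening in m.
Only numpy, scipy, OpenCV 4.12 (cv2) and the standard library are available. Lean on these libraries where they do the work, as an engineer would, in place of code of your own. Each camera call takes 0.05 s, during which the arm holds its last target.

## Working session

There is one attempt and no reset: what is moved stays moved. The work goes in short steps, Python scripts to look and compute and a tool call to move; the robot and the scene stay as the last step left them, time stands still between calls to the robot, and variables do not carry over. Pictures are saved under pics/ and viewed, and the job is handed in when it is done.

Besides the shell and the picture viewer there is one more tool, called after "Call:" in YAML: its name, and indented under it one key for each argument. carry_out: Moves the arm, as the interface text tells. Its arguments: {"type":"object","properties":{"rows":{"type":"array","items":{"type":"array"}},"squeeze":{"type":"number"}},"required":["rows"]}

```bash
mkdir -p pics; ls; python3 - <<'E'
from cell import telemetry, imaging, ticket, robot
import cv2,numpy as np
s=telemetry.read_state();print(s['clock'],s['position'],s['orientation'],s['ft_force'],s['gripper_width'],robot.tcp_to_grasp)
for n in("scene","top"):
    d=imaging.snapshot(n);cv2.imwrite(f"pics/{n}0.png",d["color"]);print(n,d["intrinsics"].tolist(),np.round(d["pose"],4).tolist())
E
```

```text
pics
0.0 [0.23436518 0.49677605 0.23021947] [-1.79867323e+02  5.46577134e-03  1.54747333e+02] [-0.2384361   0.93073421  0.12601581] 0.0856590466933156 0.0187
scene [[395.62489000134747, 0.0, 279.799368917503], [0.0, 395.62489000134747, 206.0448693152504], [0.0, 0.0, 1.0]] [[-0.1985, 0.7889, -0.5816, 1.0477], [0.9801, 0.1603, -0.1171, 0.1155], [0.0008, -0.5933, -0.805, 0.8686], [0.0, 0.0, 0.0, 1.0]]
top [[399.91070824343643, 0.0, 282.7323577700967], [0.0, 399.91070824343643, 206.4601701170342], [0.0, 0.0, 1.0]] [[0.0214, -0.989, 0.1466, 0.3084], [-0.9997, -0.0195, 0.0148, -0.0026], [-0.0118, -0.1469, -0.9891, 1.213], [0.0, 0.0, 0.0, 1.0]]
```

View pics/scene0.png

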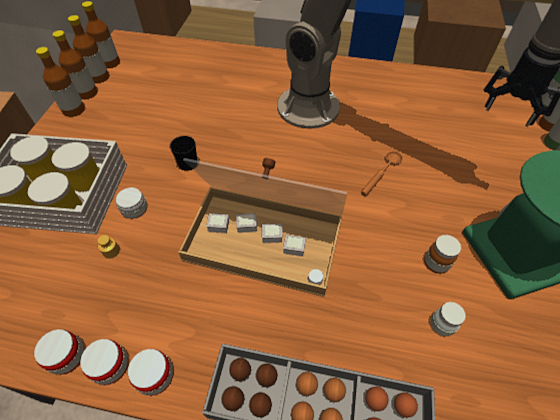

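View pics/top0.png

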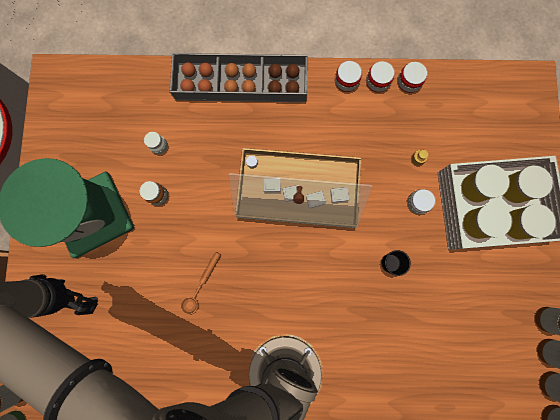

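The scene shows the case at the centre with four tins, around (218,222), (246,222), (272,233) and (294,245). The balm is at (316,276) and the lid is open. I'll zoom in to measure.

```bash
python3 - <<'E'
import cv2
a=cv2.imread("pics/scene0.png")[140:310,165:365];cv2.imwrite("pics/s0z.png",cv2.resize(a,None,fx=4,fy=3.5,interpolation=cv2.INTER_CUBIC)[:600])
a=cv2.imread("pics/top0.png")[140:240,222:382];cv2.imwrite("pics/t0z.png",cv2.resize(a,None,fx=5,fy=5,interpolation=cv2.INTER_CUBIC))
E
```

```text
(no output)
```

View pics/s0z.png

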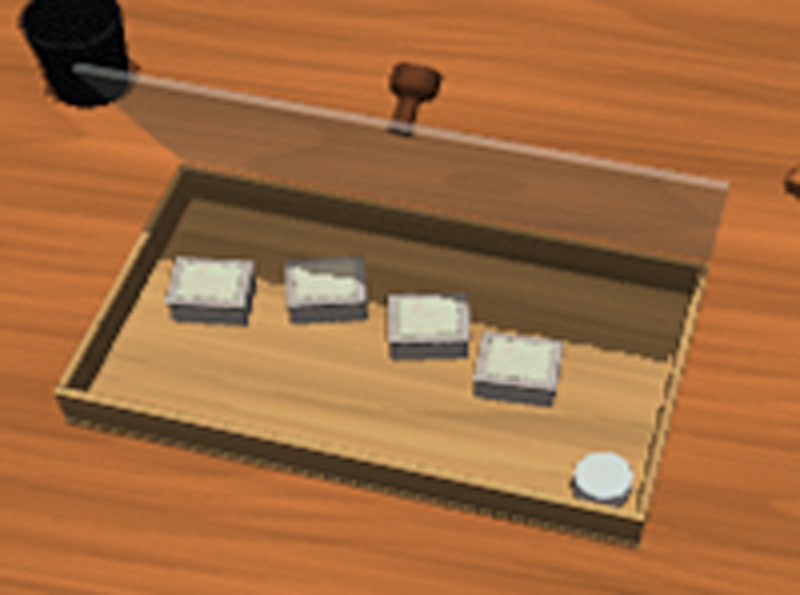

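View pics/t0z.png

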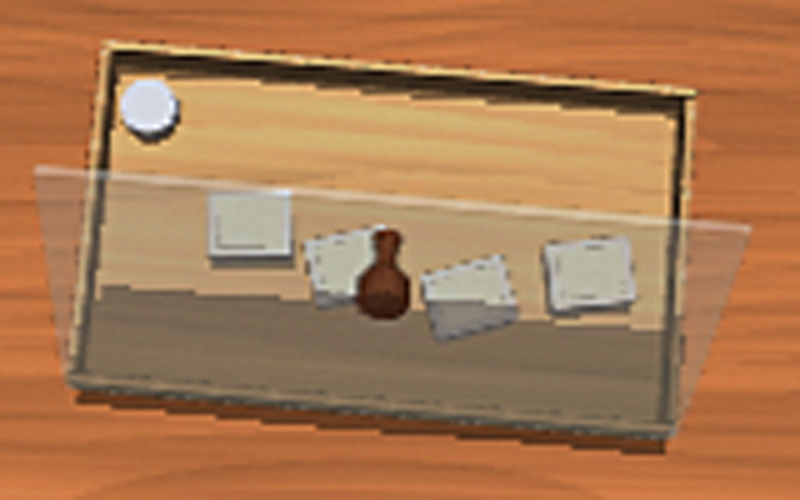

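```bash
cat > h.py <<'E'
import numpy as np,cv2
CAM={"scene":(395.62489,279.79937,206.04487,np.array([[-0.1985,0.7889,-0.5816,1.0477],[0.9801,0.1603,-0.1171,0.1155],[0.0008,-0.5933,-0.805,0.8686]])),
"top":(399.9107,282.73236,206.46017,np.array([[0.0214,-0.989,0.1466,0.3084],[-0.9997,-0.0195,0.0148,-0.0026],[-0.0118,-0.1469,-0.9891,1.213]]))}
def ray(c,u,v):
    f,cx,cy,T=CAM[c];return T[:,3],T[:,:3]@np.array([(u-cx)/f,(v-cy)/f,1])
def onz(c,u,v,z):
    o,d=ray(c,u,v);return o+d*(z-o[2])/d[2]
def tri(a,b):
    A=[];B=[]
    for o,d in(a,b):
        d=d/np.linalg.norm(d);P=np.eye(3)-np.outer(d,d);A.append(P);B.append(P@o)
    x=np.linalg.lstsq(np.vstack(A),np.hstack(B),rcond=None)[0]
    return x,[np.linalg.norm(p@x-q) for p,q in zip(A,B)]
def proj(c,p):
    f,cx,cy,T=CAM[c];q=T[:,:3].T@(np.asarray(p)-T[:,3]);return q[:2]/q[2]*f+[cx,cy]
E
cat > m.py <<'E'
from h import *
S=lambda X,Y:(165+(X+.5)/4-.5,140+(Y+.5)/3.5-.5)
T=lambda X,Y:(222+(X+.5)/5-.5,140+(Y+.5)/5-.5)
np.set_printoptions(precision=4,suppress=True)
sc=dict(NR=(180,165),NL=(706,266),FL=(645,520),FR=(58,393));tc=dict(FL=(104,42),FR=(695,93),NR=(672,437),NL=(68,382))
C=[]
for k in sc:
    a=onz("scene",*S(*sc[k]),.045);b=onz("top",*T(*tc[k]),.045);t=tri(ray("scene",*S(*sc[k])),ray("top",*T(*tc[k])));print(k,a,b,t[0],t[1]);C.append(((a+b)/2)[:2])
C=np.array(C);print("sides",np.linalg.norm(C-np.roll(C,-1,0),axis=1),"cen",C.mean(0))
ey=(C[0]-C[1]+C[3]-C[2]);ey/=np.linalg.norm(ey);ex=(C[0]-C[3]+C[1]-C[2]);ex/=np.linalg.norm(ex);print("ey",ey,"ex",ex,"ang",np.degrees(np.arctan2(-ey[0],-ey[1])*-1),np.degrees(np.arctan2(-ex[1],-ex[0])))
for a,b in(((75,66),(35+715,228)),((728,185),(35,168))):print("lidcorner",tri(ray("scene",*S(*a)),ray("top",*T(*b))))
print("knob",tri(ray("scene",*S(415,80)),ray("top",*T(383,290))))
E
python3 m.py
```

```text
NR [ 0.4272 -0.2015  0.045 ] [ 0.425  -0.2006  0.045 ] [ 0.4254 -0.2017  0.0427] [np.float64(0.0006599654615704738), np.float64(0.0006599654615701413)]
NL [0.4513 0.1544 0.045 ] [0.4504 0.1543 0.045 ] [0.4505 0.1545 0.0438] [np.float64(4.803278182989946e-06), np.float64(4.803278182840913e-06)]
FL [0.6565 0.1424 0.045 ] [0.6577 0.1406 0.045 ] [0.6572 0.1414 0.0463] [np.float64(0.0009792540210669936), np.float64(0.0009792540210671432)]
FR [ 0.6335 -0.2123  0.045 ] [ 0.6324 -0.2155  0.045 ] [ 0.6326 -0.2146  0.0429] [np.float64(0.0013536211555928406), np.float64(0.0013536211555927418)]
sides [0.3563 0.2066 0.3563 0.2072] cen [ 0.5418 -0.0298]
ey [-0.0686 -0.9976] ex [-0.9981  0.0622] ang -3.931834941079304 -3.565820255168181
lidcorner (array([ 0.5099, -0.2062,  0.2401]), [np.float64(0.000375631250138794), np.float64(0.00037563125013907744)])
lidcorner (array([0.5337, 0.1493, 0.2404]), [np.float64(0.0005896949752845103), np.float64(0.0005896949752844237)])
knob (array([ 0.4769, -0.0254,  0.2313]), [np.float64(0.0004858463439969946), np.float64(0.0004858463439969371)])
```

```bash
cat >> h.py <<'E'
a=np.radians(-3.75);c0=np.array([.542,-.030])
ex=np.array([-np.cos(a),-np.sin(a)]);ey=np.array([np.sin(a),-np.cos(a)])
def w2c(p):p=np.asarray(p)[:2]-c0;return np.array([p@ex,p@ey])
def c2w(x,y):return c0+x*ex+y*ey
E
cat > m2.py <<'E'
from h import *
np.set_printoptions(precision=4,suppress=True)
im={c:cv2.imread(f"pics/{c}0.png") for c in("scene","top")}
# tin tops: low saturation bright, inside the case
for c in im:
    hsv=cv2.cvtColor(im[c],cv2.COLOR_BGR2HSV)
    m=((hsv[...,1]<60)&(hsv[...,2]>120)).astype(np.uint8)
    roi=np.zeros_like(m);P=np.array([proj(c,[*c2w(sx*.097,sy*.172),.03]) for sx,sy in((1,1),(1,-1),(-1,-1),(-1,1))]).astype(int);cv2.fillPoly(roi,[P],1);m*=roi
    n,l,st,ce=cv2.connectedComponentsWithStats(m)
    for i in range(1,n):
        if st[i,4]<50:continue
        cn=cv2.findContours((l==i).astype(np.uint8),0,2)[0][0]
        w=np.array([w2c(onz(c,*p[0],.035)) for p in cn]).astype(np.float32)
        r=cv2.minAreaRect(w*1000);print(c,st[i],ce[i],"c",np.round(r[0],1),np.round(r[1],1),round(r[2],1))
E
python3 m2.py
```

```text
scene [206 213  22  15 264] [216.8864 220.2841] c [ 12.6 125.4] [41.5 49.6] 10.6
scene [236 215  21  13 209] [245.3636 221.0909] c [30.6 53.1] [35.8 50.6] 19.8
scene [262 224  21  14 272] [271.3199 230.6985] c [ 19.6 -18.7] [38.7 50.6] 15.2
scene [283 235  22  17 287] [294.1324 242.9129] c [ -0.4 -81. ] [40.2 50. ] 5.9
scene [308 269  15  14 160] [315.4375 275.4563] c [ -73.1 -150.1] [33.9 31.8] 56.2
top [246 156  11  11  96] [251.2292 160.6771] c [ -68.9 -149.1] [31.3 30.4] 5.5
top [263 178  18  13 223] [271.157  184.0359] c [ -3.3 -80.7] [36.8 51.3] 4.8
top [283 185  16  16 150] [289.5867 191.9933] c [ 17.5 -18.7] [38.5 48.3] 17.6
top [331 187  19  15 221] [339.7014 194.1086] c [ 10.1 125.4] [39.1 50.7] 11.3
top [306 191  20  16 217] [315.5576 198.6728] c [30.3 54.3] [38.8 50.7] 19.0
```

```bash
python3 - <<'E'
from cell import imaging
import cv2,numpy as np
d=imaging.snapshot("wrist");cv2.imwrite("pics/w0.png",d["color"]);print(np.round(d["T_tool_cam"],4).tolist(),d["intrinsics"].tolist())
E
```

```text
[[-0.0009, -0.9649, -0.2628, 0.0667], [1.0, -0.0006, -0.0011, -0.0006], [0.0009, -0.2628, 0.9649, -0.1431], [0.0, 0.0, 0.0, 1.0]] [[320.46933557439723, 0.0, 278.2488902655979], [0.0, 320.46933557439723, 211.54058965061552], [0.0, 0.0, 1.0]]
```

View pics/w0.png

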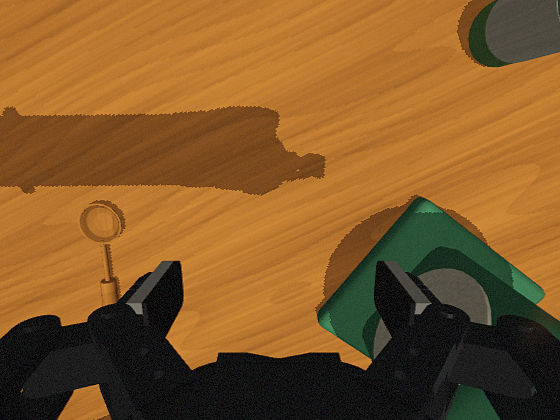

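The wrist camera sits 67 mm out on the tool's +x side, so I'll turn the tool until that side faces away from the lid. I'll go up first, then over the case.

Call:
carry_out:
  rows:
    - [[0, 0, 1], [0, 0, -2], 0]
    - [[0, 0, 2], [0, 0, -4], 0]
    - [[0.7, -0.8, 2], [0, 0, -6], 0]
    - [[1.4, -1.6, 2], [0, 0, -8], 0]
    - [[2.1, -2.4, 2], [0, 0, -10], 0]
    - [[2.8, -3.2, 2], [0, 0, -12], 0]
    - [[3.5, -4, 2], [0, 0, -14], 0]
    - [[4.2, -4.8, 2], [0, 0, -16], 0]
    - [[4.9, -5.6, 2], [0, 0, -18], 0]
    - [[5.6, -6.4, 2], [0, 0, -20], 0]
    - [[6.4, -7.1, 2], [0, 0, -22], 0]
    - [[6.4, -7.1, 2], [0, 0, -24], 0]

```text
clock: 1.65
position: [0.6203, 0.0656, 0.3494]
orientation: [179.8, 0.2, 33.9]
ft_force: [-0.4, -0.4, 0.9]
gripper_width: 0.0853
```

Call:
carry_out:
  rows:
    - [[0, 0, 0], [0, 0, -2], 195]
    - [[0, 0, 0], [0, 0, -4], 195]
    - [[0, 0, 0], [0, 0, -6], 195]
    - [[0, 0, 0], [0, 0, -7.53], 195]
  squeeze: 30

```text
clock: 2.15
position: [0.6185, 0.0716, 0.3507]
orientation: [180.0, 0.1, -3.2]
ft_force: [-0.0, 0.2, 0.1]
gripper_width: 0.0203
```

Call:
carry_out:
  rows:
    - [[0, 0, 0], [0.12, 2, 0], 195]
    - [[0, 0, -0.6], [0.24, 4, 0], 195]
    - [[0, 0, -1], [0.39, 6, 0], 195]
    - [[0, 0, -1.5], [0.39, 6, 0], 195]
    - [[0, 0, -1.5], [0.39, 6, 0], 195]

```text
clock: 2.78
position: [0.611, 0.0844, 0.2753]
orientation: [-175.6, 22.9, -1.2]
ft_force: [0.9, -0.2, -1.5]
gripper_width: 0.0201
```

```bash
cat > look.py <<'E'
import sys,cv2
from cell import telemetry, imaging
from h import *
np.set_printoptions(precision=4,suppress=True)
s=telemetry.read_state();k=sys.argv[1]
print(s['clock'],s['position'],s['orientation'],"case",w2c(s['position']),"q",s['qpos'],"F",s['ft_force'],s['gripper_width'])
for n in sys.argv[2:]:
    im=imaging.snapshot(n)["color"];cv2.imwrite(f"pics/{n}{k}.png",im)
    if n=="scene": cv2.imwrite(f"pics/sz{k}.png",cv2.resize(im[110:320,140:400],None,fx=2.85,fy=2.85,interpolation=cv2.INTER_CUBIC))
    if n=="top": cv2.imwrite(f"pics/tz{k}.png",cv2.resize(im[120:250,210:400],None,fx=4.2,fy=4.2,interpolation=cv2.INTER_CUBIC))
E
python3 look.py 1 scene wrist
```

```text
2.775 [0.611  0.0844 0.2753] [-175.6275   22.8672   -1.2163] case [-0.0614 -0.1187] q [ -8.2611  45.3056   7.9443  41.1036 -12.3563 116.2027 -96.9109] F [ 0.8514 -0.1675 -1.5451] 0.020127486718660045
```

View pics/scene1.png

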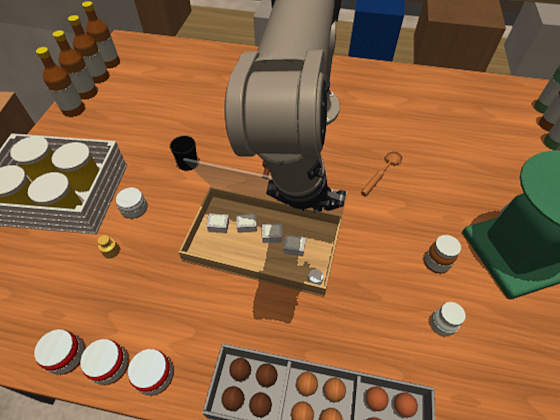

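View pics/wrist1.png

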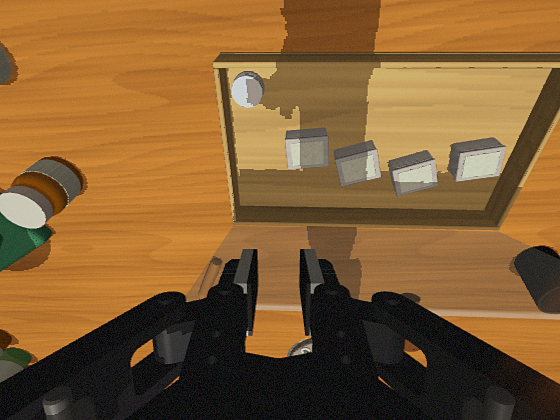

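Call:
carry_out:
  rows:
    - [[-0.15, -0.2, -0.8], [0, 0, 0], 195]
    - [[-0.28, -0.4, -1.6], [0, 0, 0], 195]
    - [[-0.28, -0.4, -2.4], [0, 0, 0], 195]
    - [[-0.28, -0.4, -2.7], [0, 0, 0], 195]
    - [[-0.28, -0.4, -2.7], [0, 0, 0], 195]

```text
clock: 3.5
position: [0.5964, 0.045, 0.1162]
orientation: [-177.8, 22.3, -3.5]
ft_force: [0.0, 0.7, 0.1]
gripper_width: 0.0198
```

```bash
python3 look.py 2 scene wrist
```

```text
3.5 [0.5964 0.045  0.1162] [-177.8151   22.2916   -3.5416] case [-0.0493 -0.0784] q [ -8.2539  45.4174  10.1925  63.0804 -10.6567  94.2971 -92.3148] F [0.0273 0.712  0.0641] 0.019836408426095718
```

View pics/sz2.png

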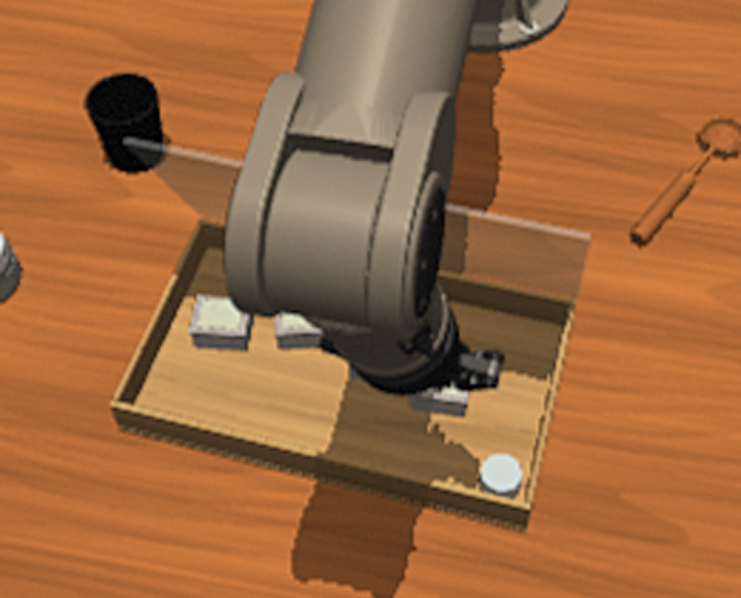

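View pics/wrist2.png

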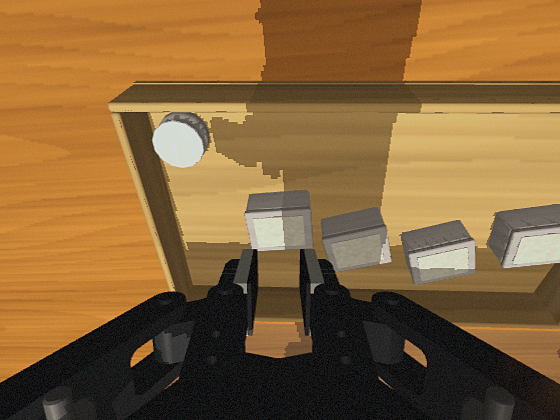

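```bash
cat > go.py <<'E'
# usage: go.py casex casey z tilt [yawextra]  -> shift & turn units from the measured pose
import sys
from cell import telemetry
from h import *
from scipy.spatial.transform import Rotation as Ro
x,y,z,t=map(float,sys.argv[1:5]);ye=float(sys.argv[5]) if len(sys.argv)>5 else 0
s=telemetry.read_state();R0=Ro.from_euler('xyz',s['orientation'],degrees=True)
ax=np.array([-ey[0],-ey[1],0])
R1=Ro.from_rotvec(np.radians(ye)*np.array([0,0,1]))*Ro.from_rotvec(np.radians(t)*ax)*Ro.from_euler('xyz',[180,0,-3.75],degrees=True)
p=np.array([*c2w(x/1000,y/1000),z/1000])
print("now case",np.round(w2c(s['position'])*1000,1),"z",round(s['position'][2]*1000,1),"rpy",np.round(s['orientation'],1))
print("shift",np.round((p-s['position'])/.06,2),"turn",np.round(np.degrees((R1*R0.inv()).as_rotvec())/5,2),"unit ex",np.round(ex,3),"ey",np.round(ey,3))
E
python3 go.py -50 -81 14 30
```

```text
now case [-51.1 -78.6] z 118.5 rpy [-177.8   22.    -3.5]
shift [-0.02  0.04 -1.74] turn [-0.3   1.63  0.15] unit ex [-0.998  0.065] ey [-0.065 -0.998]
```

Call:
carry_out:
  rows:
    - [[0, 0.02, -0.5], [-0.15, 0.8, 0.08], 195]
    - [[0, 0.04, -1.0], [-0.3, 1.63, 0.15], 195]
    - [[0, 0.04, -1.4], [-0.3, 1.63, 0.15], 195]
    - [[0, 0.04, -1.7], [-0.3, 1.63, 0.15], 195]
    - [[0, 0.04, -1.7], [-0.3, 1.63, 0.15], 195]

```text
clock: 4.22
position: [0.5968, 0.0473, 0.0146]
orientation: [180.0, 30.2, -3.8]
ft_force: [0.3, -0.8, 0.9]
gripper_width: 0.0201
```

```bash
python3 go.py 0 -81 16 30;python3 look.py 3 scene wrist
```

```text
now case [-49.6 -80.7] z 14.6 rpy [180.   30.2  -3.8]
shift [-0.82  0.06  0.02] turn [-0.   -0.05  0.01] unit ex [-0.998  0.065] ey [-0.065 -0.998]
4.225 [0.5968 0.0473 0.0146] [179.9905  30.2403  -3.7915] case [-0.0496 -0.0807] q [ -8.2354  57.8696   9.8429  57.027  -10.6329  95.9673 -92.7292] F [ 0.2573 -0.8118  0.9418] 0.020065056330181585
```

View pics/sz3.png

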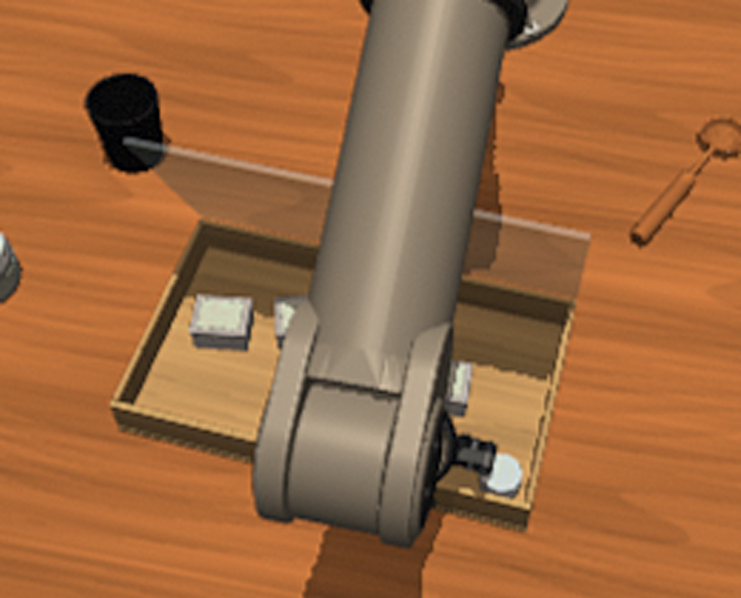

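View pics/wrist3.png

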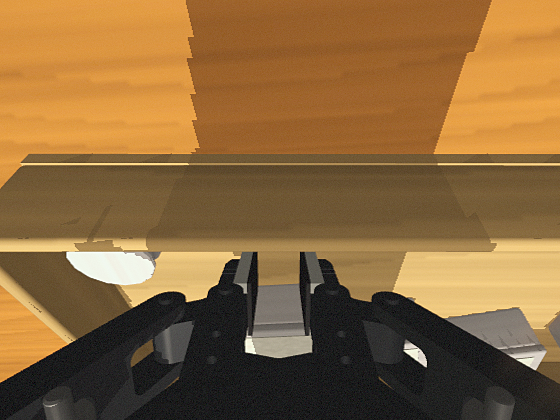

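Call:
carry_out:
  rows:
    - [[-0.14, 0.01, 0], [0, 0, 0], 195]
    - [[-0.28, 0.02, 0], [0, 0, 0], 195]
    - [[-0.42, 0.03, 0], [0, 0, 0], 195]
    - [[-0.56, 0.04, 0], [0, 0, 0], 195]
    - [[-0.7, 0.05, 0], [0, 0, 0], 195]
    - [[-0.84, 0.055, 0], [0, 0, 0], 195]
    - [[-0.98, 0.065, 0], [0, 0, 0], 195]
    - [[-1.12, 0.075, 0], [0, 0, 0], 195]
    - [[-1.26, 0.08, 0], [0, 0, 0], 195]
    - [[-1.4, 0.09, 0], [0, 0, 0], 195]

```text
clock: 5.58
position: [0.5122, 0.0527, 0.0145]
orientation: [-180.0, 30.2, -3.8]
ft_force: [1.0, 0.3, 0.9]
gripper_width: 0.02
```

```bash
python3 go.py 49.5 -81 14 30;python3 look.py 4 scene wrist top
```

```text
now case [ 35.1 -80.6] z 14.5 rpy [-180.    30.2   -3.8]
shift [-0.24  0.02 -0.01] turn [-0.   -0.05  0.01] unit ex [-0.998  0.065] ey [-0.065 -0.998]
5.575 [0.5122 0.0527 0.0145] [-179.995    30.2311   -3.7827] case [ 0.0351 -0.0806] q [-10.324   48.2207   9.5798  76.7518 -10.0559  85.9346 -92.3213] F [1.0144 0.3217 0.8853] 0.02000916604352943
```

View pics/sz4.png

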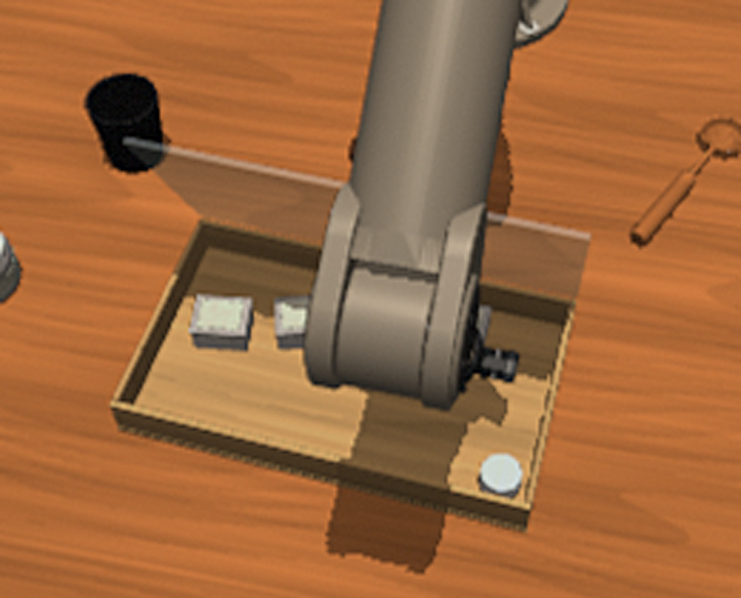

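View pics/wrist4.png

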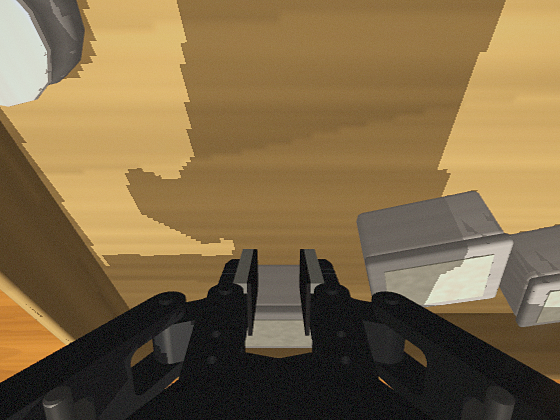

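View pics/tz4.png

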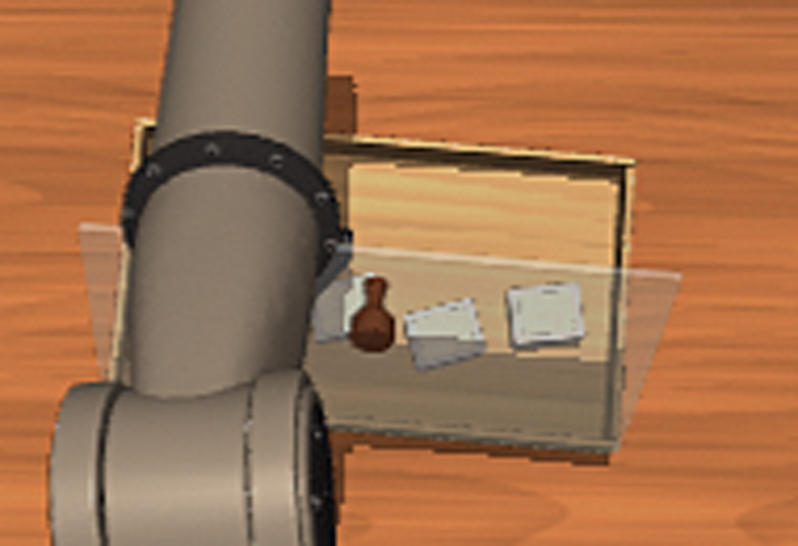

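Call:
carry_out:
  rows:
    - [[-0.06, 0, 0], [0, 0, 0], 195]
    - [[-0.12, 0.01, 0], [0, 0, 0], 195]
    - [[-0.17, 0.01, 0], [0, 0, 0], 195]
    - [[-0.22, 0.015, 0], [0, 0, 0], 195]
    - [[-0.22, 0.015, 0], [0, 0, 0], 195]

```text
clock: 6.35
position: [0.4992, 0.0537, 0.0146]
orientation: [-180.0, 30.3, -3.8]
ft_force: [-0.5, 0.6, 0.5]
gripper_width: 0.0203
```

Call:
carry_out:
  rows:
    - [[-0.03, 0, 0], [0, 0, 0], 195]
    - [[-0.05, 0, 0], [0, 0, 0], 195]
    - [[-0.05, 0, 0], [0, 0, 0], 195]

```text
clock: 6.72
position: [0.4968, 0.0537, 0.0146]
orientation: [-180.0, 30.2, -3.8]
ft_force: [0.7, 0.2, 0.0]
gripper_width: 0.0203
```

Call:
carry_out:
  rows:
    - [[-0.03, 0, 0], [0, 0, 0], 195]
    - [[-0.05, 0, 0], [0, 0, 0], 195]
    - [[-0.05, 0, 0], [0, 0, 0], 195]

```text
clock: 7.1
position: [0.4966, 0.0536, 0.0146]
orientation: [-180.0, 29.8, -3.8]
ft_force: [6.7, 1.0, -0.1]
gripper_width: 0.0199
```

```bash
python3 go.py 55 -81 14 30;python3 look.py 5 wrist
```

```text
now case [ 50.7 -80.5] z 14.6 rpy [-180.    29.8   -3.8]
shift [-0.07  0.01 -0.01] turn [-0.01  0.04  0.01] unit ex [-0.998  0.065] ey [-0.065 -0.998]
7.1 [0.4966 0.0536 0.0146] [-179.9534   29.7991   -3.7739] case [ 0.0507 -0.0805] q [-10.7177  46.3093   9.5423  80.3546  -9.9839  83.8062 -92.3089] F [ 6.6527  1.0071 -0.0752] 0.01988520327071632
```

View pics/wrist5.png

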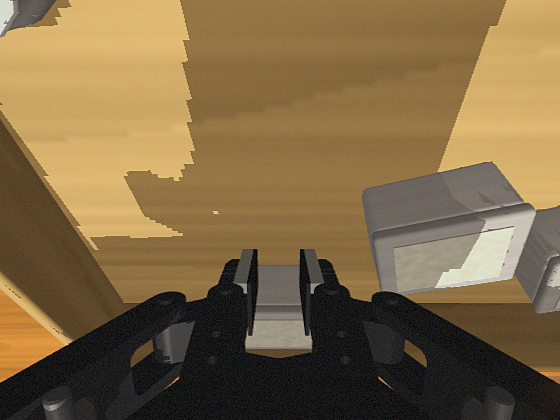

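D is flush: 6.7 N of contact with the TCP at case x 50.7. Next I'll retreat, shift right and push C.

Call:
carry_out:
  rows:
    - [[0.45, -0.03, 0], [0, 0, 0], 195]
    - [[0.9, -0.06, 0], [0, 0, 0], 195]
    - [[1.34, -0.09, 0], [0, 0, 0], 195]
    - [[1.32, -0.45, 0], [0, 0, 0], 195]
    - [[1.29, -0.85, 0], [0, 0, 0], 195]
    - [[1.275, -1.11, 0], [0, 0, 0], 195]
    - [[1.15, -1.1, 0], [0, 0, 0], 195]
    - [[0.97, -1.09, 0], [0, 0, 0], 195]
    - [[0.77, -1.08, 0], [0, 0, 0], 195]
    - [[0.57, -1.065, 0], [0, 0, 0], 195]
    - [[0.36, -1.05, 0], [0, 0, 0], 195]
    - [[0.15, -1.04, 0], [0, 0, 0], 195]

```text
clock: 8.65
position: [0.5017, -0.0071, 0.0149]
orientation: [-179.9, 30.2, -3.6]
ft_force: [0.4, 1.0, 0.3]
gripper_width: 0.0203
```

```bash
python3 go.py 51 -19 14 30;python3 look.py 6 wrist
```

```text
now case [ 41.7 -20.2] z 14.9 rpy [-179.9   30.2   -3.6]
shift [-0.16 -0.01 -0.01] turn [-0.03 -0.04 -0.01] unit ex [-0.998  0.065] ey [-0.065 -0.998]
8.65 [ 0.5017 -0.0071  0.0149] [-179.8689   30.2178   -3.6418] case [ 0.0417 -0.0202] q [ -6.1643  47.0925  10.6748  79.1397  -8.1503  84.8365 -87.4646] F [0.4422 1.008  0.2595] 0.020285634748238378
```

View pics/wrist6.png

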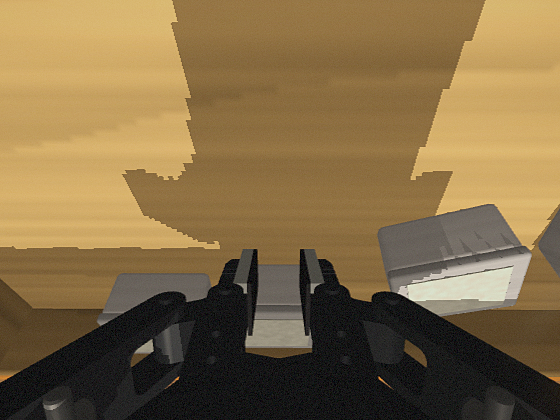

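Call:
carry_out:
  rows:
    - [[-0.07, 0, 0], [0, 0, 0], 195]
    - [[-0.14, 0.01, 0], [0, 0, 0], 195]
    - [[-0.2, 0.01, 0], [0, 0, 0], 195]
    - [[0.4, -0.03, 0], [0, 0, 0], 195]
    - [[1.03, -0.07, 0], [0, 0, 0], 195]
    - [[1.0, -0.5, 0], [0, 0, 0], 195]
    - [[0.97, -0.95, 0], [0, 0, 0], 195]
    - [[0.95, -1.3, 0], [0, 0, 0], 195]
    - [[0.7, -1.28, 0], [0, 0, 0], 195]
    - [[0.45, -1.27, 0], [0, 0, 0], 195]
    - [[0.2, -1.25, 0], [0, 0, 0], 195]
    - [[-0.02, -1.24, 0], [0, 0, 0], 195]

```text
clock: 10.2
position: [0.5002, -0.0843, 0.015]
orientation: [-180.0, 30.2, -3.9]
ft_force: [1.3, -0.3, -0.4]
gripper_width: 0.0201
```

```bash
python3 go.py 51 54 14 30;python3 look.py 7 wrist
```

```text
now case [38.1 56.9] z 15.0 rpy [-180.    30.2   -3.9]
shift [-0.21  0.06 -0.02] turn [-0.   -0.04  0.03] unit ex [-0.998  0.065] ey [-0.065 -0.998]
10.2 [ 0.5002 -0.0843  0.015 ] [-179.9957   30.217    -3.8754] case [0.0381 0.0569] q [ -0.589   47.7099  12.2456  78.1547  -5.8948  85.1362 -81.6297] F [ 1.3062 -0.2813 -0.4183] 0.020061434019969
```

View pics/wrist7.png

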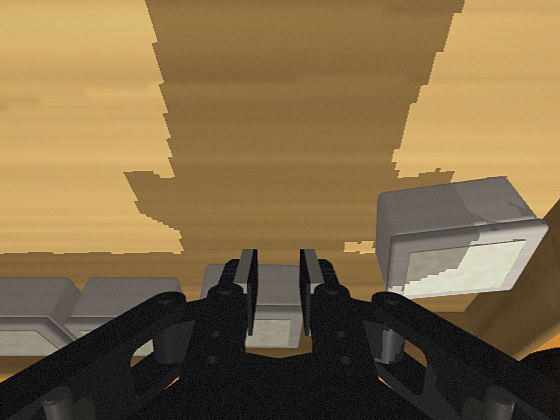

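Call:
carry_out:
  rows:
    - [[-0.09, 0.01, 0], [0, 0, 0], 195]
    - [[-0.18, 0.01, 0], [0, 0, 0], 195]
    - [[-0.26, 0.02, 0], [0, 0, 0], 195]
    - [[0.4, -0.03, 0], [0, 0, 0], 195]
    - [[1.22, -0.08, 0], [0, 0, 0], 195]
    - [[1.19, -0.6, 0], [0, 0, 0], 195]
    - [[1.15, -1.18, 0], [0, 0, 0], 195]
    - [[1.05, -1.17, 0], [0, 0, 0], 195]
    - [[0.8, -1.155, 0], [0, 0, 0], 195]
    - [[0.55, -1.14, 0], [0, 0, 0], 195]
    - [[0.28, -1.12, 0], [0, 0, 0], 195]
    - [[0.02, -1.1, 0], [0, 0, 0], 195]

```text
clock: 11.75
position: [0.5022, -0.1475, 0.0144]
orientation: [-179.9, 30.2, -3.7]
ft_force: [0.7, 0.4, -0.5]
gripper_width: 0.0199
```

```bash
python3 go.py 51 124 14 30;python3 look.py 8 wrist scene
```

```text
now case [ 32.1 119.9] z 14.4 rpy [-179.9   30.2   -3.7]
shift [-0.32 -0.05 -0.01] turn [-0.02 -0.04 -0.01] unit ex [-0.998  0.065] ey [-0.065 -0.998]
11.75 [ 0.5022 -0.1475  0.0144] [-179.8885   30.2129   -3.6547] case [0.0321 0.1199] q [  4.1188  49.2333  13.3401  75.3994  -4.2035  86.0417 -76.6744] F [ 0.6819  0.377  -0.4703] 0.01992403700937646
```

View pics/wrist8.png

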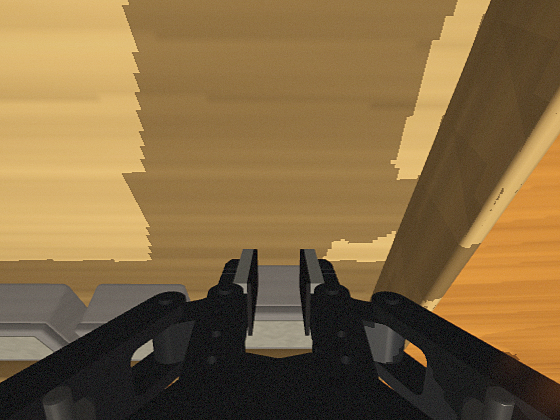

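View pics/sz8.png

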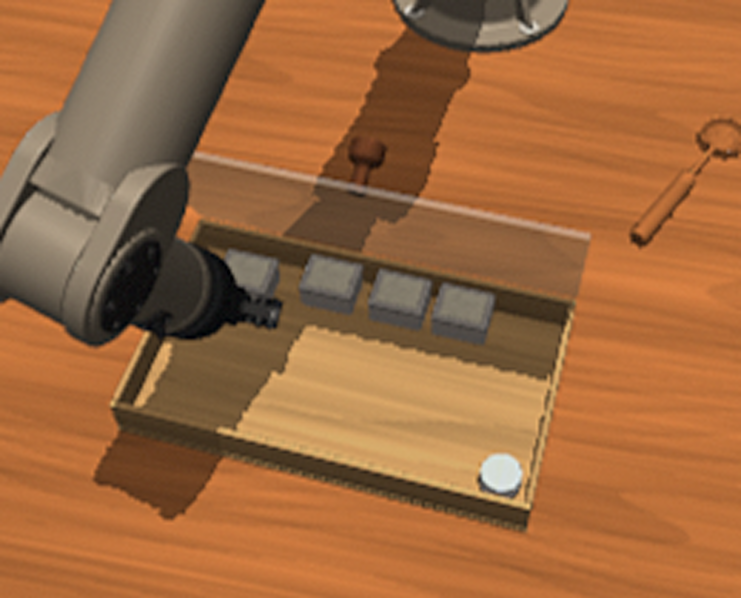

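Call:
carry_out:
  rows:
    - [[-0.12, 0.01, 0], [0, 0, 0], 195]
    - [[-0.24, 0.01, 0], [0, 0, 0], 195]
    - [[-0.36, 0.02, 0], [0, 0, 0], 195]
    - [[-0.36, 0.02, 0], [0, 0, 0], 195]

```text
clock: 12.35
position: [0.4833, -0.1481, 0.0146]
orientation: [180.0, 29.9, -3.8]
ft_force: [4.8, -1.0, -1.3]
gripper_width: 0.0198
```

Call:
carry_out:
  rows:
    - [[0.45, -0.03, 0], [0, 0, 0], 195]
    - [[0.9, -0.06, 0], [0, 0, 0], 255]
    - [[0.95, 0.7, 0], [0, 0, 0], 255]
    - [[1.0, 1.5, 0], [0, 0, 0], 255]
    - [[1.05, 2.3, 0], [0, 0, 0], 255]
    - [[1.1, 3.1, 0], [0, 0, 0], 255]
    - [[1.15, 3.8, 0], [0, 0, 0], 255]
    - [[1.17, 4.07, 0], [0, 0, 0], 255]
    - [[1.17, 4.07, 0], [0, 0, 0], 255]

```text
clock: 13.48
position: [0.5506, 0.0964, 0.0143]
orientation: [180.0, 30.3, -3.7]
ft_force: [-0.1, -0.2, -0.4]
gripper_width: -0.0003
```

```bash
python3 go.py 72 -128 15 30;python3 look.py 9 wrist scene
```

```text
now case [  -0.4 -126.7] z 14.3 rpy [180.   30.3  -3.7]
shift [-1.2   0.1   0.01] turn [ 0.   -0.06 -0.01] unit ex [-0.998  0.065] ey [-0.065 -0.998]
13.475 [0.5506 0.0964 0.0143] [179.9589  30.2993  -3.7031] case [-0.0004 -0.1267] q [-12.5522  52.7888   8.9261  67.429  -11.5408  90.4993 -95.8795] F [-0.0745 -0.2428 -0.3823] -0.00032999995045894276
```

View pics/wrist9.png

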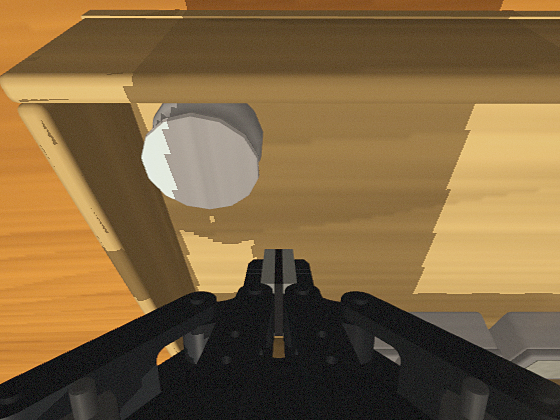

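View pics/sz9.png

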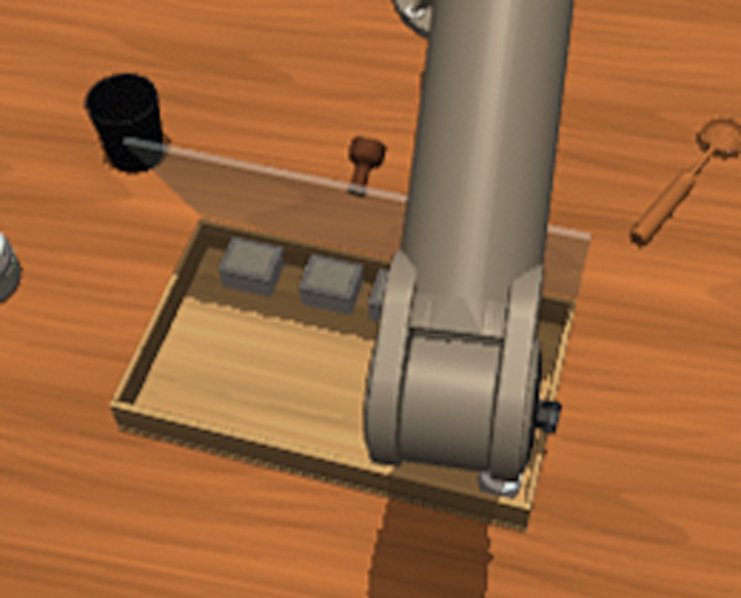

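Call:
carry_out:
  rows:
    - [[-0.25, 0.02, 0], [0, 0, 0], 255]
    - [[-0.5, 0.04, 0], [0, 0, 0], 255]
    - [[-0.75, 0.05, 0], [0, 0, 0], 255]
    - [[-0.95, 0.06, 0], [0, 0, 0], 255]
    - [[-1.1, 0.07, 0], [0, 0, 0], 255]
    - [[-1.19, 0.08, 0], [0, 0, 0], 255]
    - [[-1.19, 0.08, 0], [0, 0, 0], 255]

```text
clock: 14.45
position: [0.4797, 0.1005, 0.0146]
orientation: [180.0, 30.2, -3.8]
ft_force: [-0.5, -0.0, -0.3]
gripper_width: 0.0002
```

```bash
python3 go.py 72 -41 14 30;python3 look.py 10 wrist scene
```

```text
now case [  70.7 -126.2] z 14.6 rpy [180.   30.2  -3.8]
shift [-0.11 -1.42 -0.01] turn [-0.   -0.05  0.02] unit ex [-0.998  0.065] ey [-0.065 -0.998]
14.45 [0.4797 0.1005 0.0146] [179.9885  30.2278  -3.8325] case [ 0.0707 -0.1262] q [-14.3577  45.3793   8.5835  82.3201 -11.4418  82.9014 -96.0199] F [-0.4892 -0.043  -0.2531] 0.0002004890663748246
```

View pics/wrist10.png

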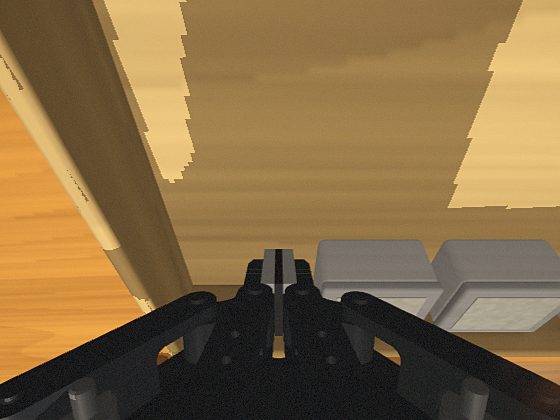

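View pics/sz10.png

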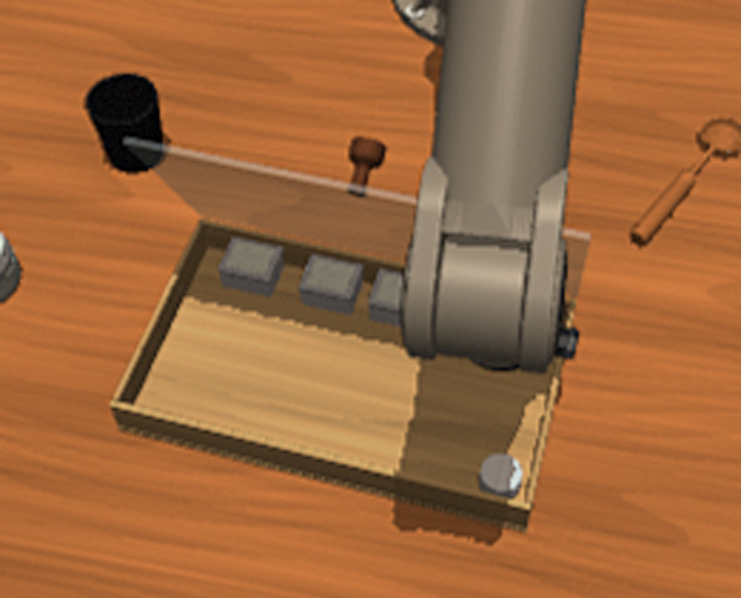

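Call:
carry_out:
  rows:
    - [[-0.01, -0.12, 0], [0, 0, 0], 255]
    - [[-0.02, -0.24, 0], [0, 0, 0], 255]
    - [[-0.03, -0.36, 0], [0, 0, 0], 255]
    - [[-0.03, -0.48, 0], [0, 0, 0], 255]
    - [[-0.04, -0.6, 0], [0, 0, 0], 255]
    - [[-0.05, -0.72, 0], [0, 0, 0], 255]
    - [[-0.05, -0.84, 0], [0, 0, 0], 255]
    - [[-0.06, -0.96, 0], [0, 0, 0], 255]
    - [[-0.07, -1.06, 0], [0, 0, 0], 255]
    - [[-0.08, -1.16, 0], [0, 0, 0], 255]
    - [[-0.08, -1.26, 0], [0, 0, 0], 255]
    - [[-0.08, -1.3, 0], [0, 0, 0], 255]

```text
clock: 16.05
position: [0.4748, 0.0223, 0.0145]
orientation: [180.0, 30.3, -3.8]
ft_force: [0.1, 2.4, -0.6]
gripper_width: 0.0001
```

```bash
python3 go.py 72 -41 14 30;python3 look.py 11 wrist top
```

```text
now case [ 70.5 -47.8] z 14.5 rpy [180.   30.3  -3.8]
shift [-0.03 -0.11 -0.01] turn [ 0.   -0.05  0.01] unit ex [-0.998  0.065] ey [-0.065 -0.998]
16.05 [0.4748 0.0223 0.0145] [179.9707  30.2557  -3.8342] case [ 0.0705 -0.0478] q [ -8.8666  44.4774  10.2975  84.424   -8.9415  82.1759 -89.7164] F [ 0.0642  2.3999 -0.5513] 0.0001245745276962496
```

View pics/wrist11.png

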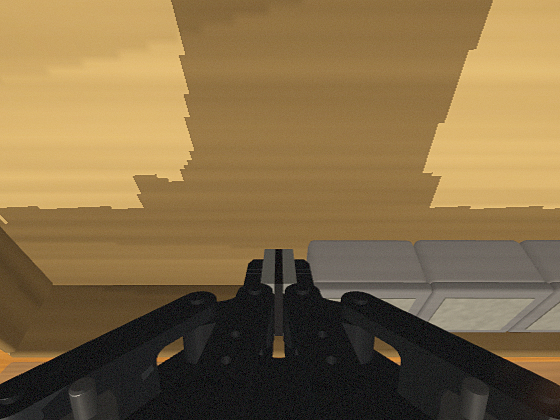

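View pics/tz11.png

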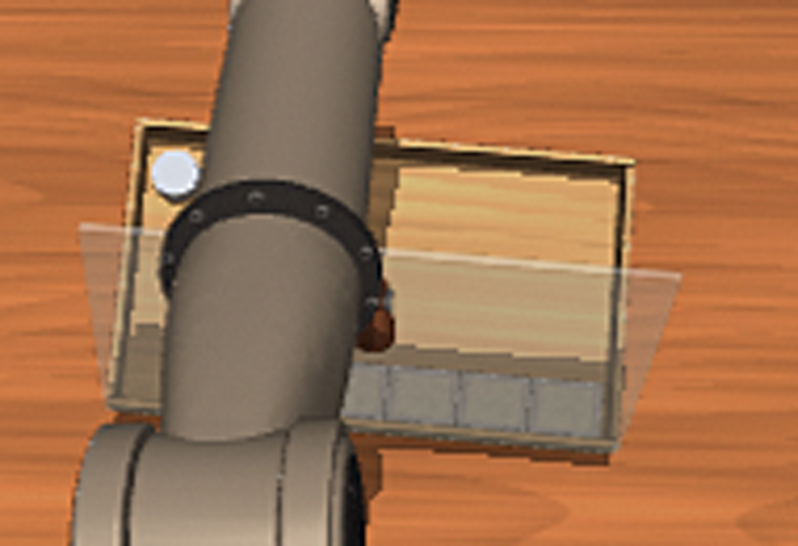

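Call:
carry_out:
  rows:
    - [[0, -0.05, 0], [0, 0, 0], 255]
    - [[0, -0.1, 0], [0, 0, 0], 255]
    - [[0, -0.13, 0], [0, 0, 0], 255]
    - [[0, -0.13, 0], [0, 0, 0], 255]

```text
clock: 16.65
position: [0.475, 0.016, 0.0145]
orientation: [-179.9, 30.2, -3.7]
ft_force: [0.9, 4.0, -0.2]
gripper_width: 0.0002
```

Call:
carry_out:
  rows:
    - [[0, -0.03, 0], [0, 0, 0], 255]
    - [[0, -0.06, 0], [0, 0, 0], 255]
    - [[0, -0.06, 0], [0, 0, 0], 255]

```text
clock: 17.02
position: [0.4753, 0.0158, 0.0146]
orientation: [-179.6, 30.2, -3.5]
ft_force: [0.1, 8.0, 0.2]
gripper_width: -0.0002
```

```bash
python3 go.py 72 -41 14 30;python3 look.py 12 wrist top
```

```text
now case [ 69.5 -41.3] z 14.6 rpy [-179.6   30.2   -3.5]
shift [-0.04 -0.   -0.01] turn [-0.08 -0.04 -0.  ] unit ex [-0.998  0.065] ey [-0.065 -0.998]
17.025 [0.4753 0.0158 0.0146] [-179.5749   30.212    -3.5228] case [ 0.0695 -0.0413] q [ -8.1468  44.4764  10.3232  84.4036  -8.8819  82.1596 -88.8119] F [0.1246 8.047  0.1894] -0.00020718958794866638
```

View pics/tz12.png

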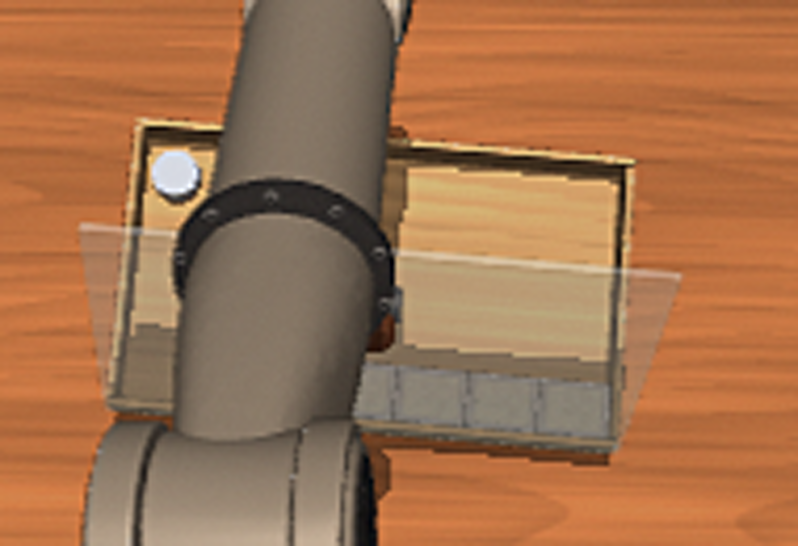

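View pics/wrist12.png

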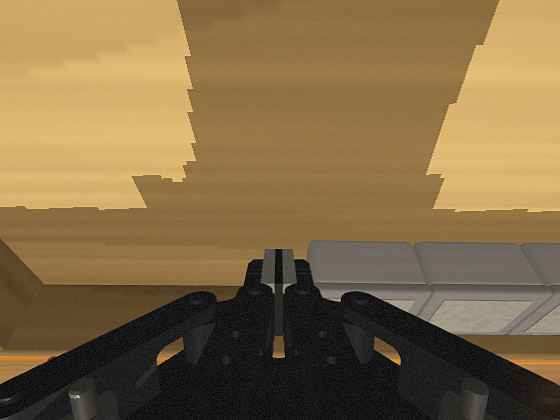

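Call:
carry_out:
  rows:
    - [[0.01, 0.1, 0], [0, 0, 0], 255]
    - [[0.5, 0.1, 0], [0, 0, 0], 255]
    - [[1.1, 0.05, 0], [0, 0, 0], 255]
    - [[1.8, 0, 0.6], [0, 0, 0], 255]
    - [[2, 0, 1.4], [-0.13, -2, 0], 255]
    - [[2, 0, 2.3], [-0.26, -4, 0], 255]
    - [[2, 0, 3.2], [-0.39, -6, 0], 255]
    - [[2, 0.5, 4], [-0.39, -6, 0], 255]
    - [[2, 1, 4.6], [-0.39, -6, 0], 255]
    - [[2, 1.5, 4.8], [-0.39, -6, 0], 255]

```text
clock: 18.38
position: [0.5959, 0.0998, 0.3061]
orientation: [179.9, -0.2, -3.9]
ft_force: [-0.0, 1.5, 0.3]
gripper_width: 0.0003
```

```bash
python3 look.py 13 wrist top scene; sed 's/0.png/13.png/;s/hsv\[...,2\]>120/hsv[...,2]>70/' m2.py>m3.py; python3 m3.py
```

```text
18.375 [0.5959 0.0998 0.3061] [179.9092  -0.1678  -3.9475] case [-0.0453 -0.133 ] q [ -18.8722   23.1145   11.8661   69.2543   -4.5096   87.9352 -101.7312] F [-0.0299  1.4777  0.2727] 0.00025890885263312564
scene [ 207  192   77   32 1204] [245.0083 207.3297] c [70.1 71.2] [204.1  51.6] 89.7
scene [308 269  15  15 179] [315.3631 276.0894] c [ -74.4 -149.2] [35.8 32.4] 11.6
top [286 205  69  20 905] [320.168  214.5956] c [76.8 71.7] [199.9  40.4] 89.5
```

View pics/sz13.png

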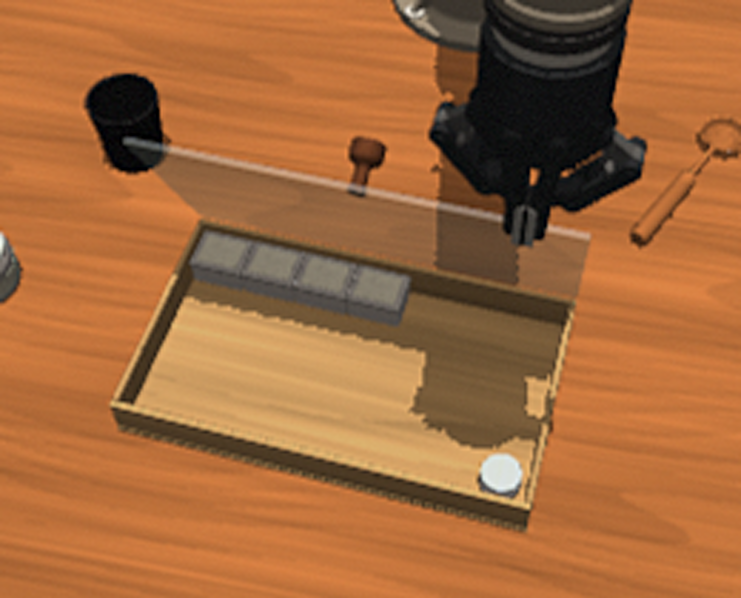

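View pics/tz13.png

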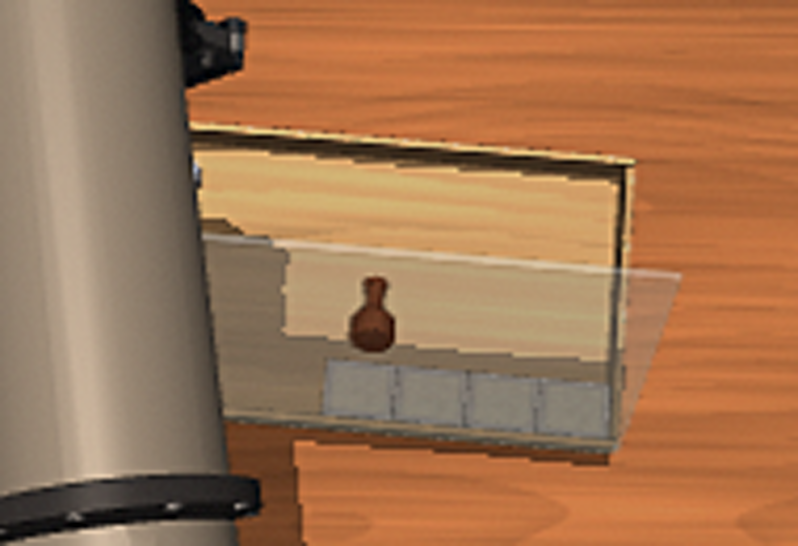

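View pics/wrist13.png

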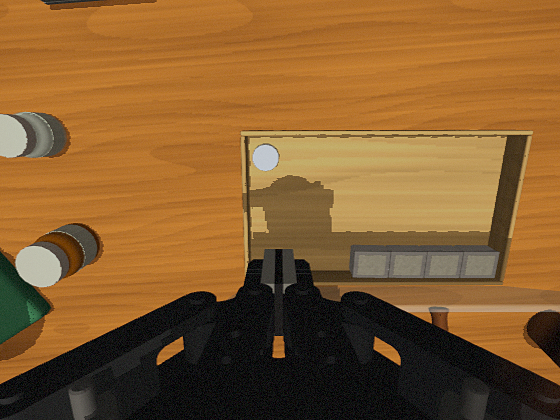

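```bash
python3 go.py 85 -60 300 0; python3 go.py 85 -60 195 0
```

```text
now case [ -44.3 -135.2] z 303.1 rpy [ 1.799e+02  1.000e-01 -3.600e+00]
shift [-2.23 -1.11 -0.05] turn [ 0.01 -0.02 -0.02] unit ex [-0.998  0.065] ey [-0.065 -0.998]
now case [ -44.3 -135.2] z 303.1 rpy [ 1.799e+02  1.000e-01 -3.600e+00]
shift [-2.23 -1.11 -1.8 ] turn [ 0.01 -0.02 -0.02] unit ex [-0.998  0.065] ey [-0.065 -0.998]
```

Call:
carry_out:
  rows:
    - [[-0.6, -0.3, 0], [0, 0, 0], 255]
    - [[-1.2, -0.6, 0], [0, 0, 0], 255]
    - [[-1.8, -0.9, 0], [0, 0, 0], 255]
    - [[-2.23, -1.1, 0], [0, 0, 0], 255]
    - [[-2.23, -1.1, 0], [0, 0, 0], 255]
    - [[-2.23, -1.1, -0.5], [0, 0, 0], 255]
    - [[-2.23, -1.1, -1], [0, 0, 0], 255]
    - [[-2.23, -1.1, -1.4], [0, 0, 0], 255]
    - [[-2.23, -1.1, -1.7], [0, 0, 0], 255]
    - [[-2.23, -1.1, -1.7], [0, 0, 0], 255]

```text
clock: 19.77
position: [0.4602, 0.0344, 0.1985]
orientation: [179.9, 0.4, -3.9]
ft_force: [-0.4, 0.4, -0.8]
gripper_width: 0.0001
```

```bash
python3 look.py 14 scene top; cat > arc.py <<'E'
import sys
from cell import telemetry
from h import *
s=telemetry.read_state();p=s['position'];y=w2c(p)[1]
r=.170;w=.011
for al in np.arange(1.25,-.021,-.05):
    d=np.array([np.cos(al),np.sin(al)]);n=np.array([-d[1],d[0]]);P=r*d+.006*n
    q=np.array([*c2w(.105-(P[0]-w),y),.045+P[1]])
    print(round(al,2),np.round((q-p)/.06,2).tolist())
E
python3 arc.py
```

```text
19.775 [0.4602 0.0344 0.1985] [179.9029   0.4216  -3.8503] case [ 0.0858 -0.0589] q [-17.3525   9.0091  12.4479 102.796   -2.0412  68.8473 -98.152 ] F [-0.3952  0.3544 -0.7797] 8.006304687508062e-05
1.25 [0.27, -0.02, 0.13]
1.2 [0.4, -0.03, 0.08]
1.15 [0.54, -0.04, 0.03]
1.1 [0.67, -0.04, -0.02]
1.05 [0.79, -0.05, -0.09]
1.0 [0.92, -0.06, -0.16]
0.95 [1.04, -0.07, -0.23]
0.9 [1.15, -0.08, -0.31]
0.85 [1.26, -0.08, -0.4]
0.8 [1.37, -0.09, -0.49]
0.75 [1.47, -0.1, -0.59]
0.7 [1.57, -0.1, -0.69]
0.65 [1.66, -0.11, -0.8]
0.6 [1.75, -0.11, -0.91]
0.55 [1.83, -0.12, -1.03]
0.5 [1.91, -0.12, -1.15]
0.45 [1.98, -0.13, -1.27]
0.4 [2.04, -0.13, -1.4]
0.35 [2.09, -0.14, -1.53]
0.3 [2.14, -0.14, -1.66]
0.25 [2.19, -0.14, -1.8]
0.2 [2.22, -0.15, -1.93]
0.15 [2.25, -0.15, -2.07]
0.1 [2.28, -0.15, -2.21]
0.05 [2.29, -0.15, -2.35]
-0.0 [2.3, -0.15, -2.49]
```

View pics/sz14.png

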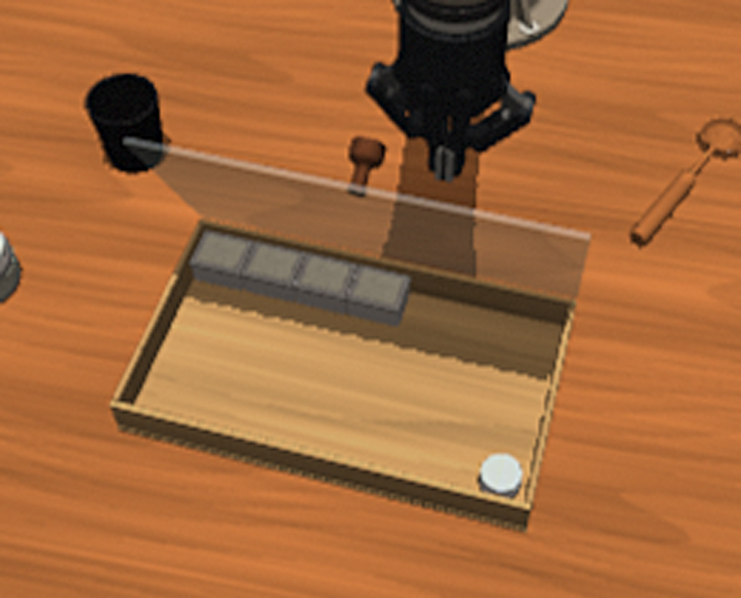

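View pics/tz14.png

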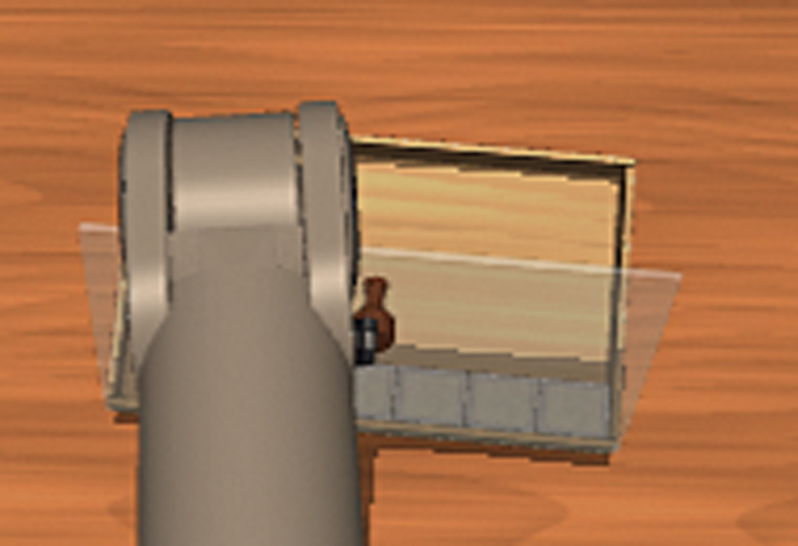

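Call:
carry_out:
  rows:
    - [[0.03, 0.5, 0], [0, 0, 0], 255]
    - [[0.15, 0.5, 0.1], [0, 0, 0], 255]
    - [[0.3, 0.48, 0.13], [0, 0, 0], 255]
    - [[0.43, 0.47, 0.08], [0, 0, 0], 255]
    - [[0.57, 0.46, 0.03], [0, 0, 0], 255]
    - [[0.7, 0.46, -0.02], [0, 0, 0], 255]
    - [[0.82, 0.45, -0.09], [0, 0, 0], 255]
    - [[0.95, 0.44, -0.16], [0, 0, 0], 255]
    - [[1.07, 0.43, -0.23], [0, 0, 0], 255]
    - [[1.18, 0.42, -0.31], [0, 0, 0], 255]

```text
clock: 21.12
position: [0.5323, 0.0608, 0.1815]
orientation: [-180.0, 0.2, -3.8]
ft_force: [-2.2, -0.7, -0.1]
gripper_width: 0.0005
```

```bash
python3 look.py 15 scene; python3 arc.py
```

```text
21.125 [0.5323 0.0608 0.1815] [-179.9662    0.1823   -3.7752] case [ 0.0156 -0.0899] q [-17.4384  18.217   11.7853  93.6534  -3.9991  68.7103 -98.5385] F [-2.1975 -0.6721 -0.128 ] 0.00045298874998078167
1.25 [-0.88, 0.06, 0.46]
1.2 [-0.75, 0.05, 0.41]
1.15 [-0.62, 0.04, 0.36]
1.1 [-0.49, 0.03, 0.31]
1.05 [-0.36, 0.02, 0.24]
1.0 [-0.24, 0.02, 0.17]
0.95 [-0.12, 0.01, 0.1]
0.9 [-0.0, 0.0, 0.02]
0.85 [0.11, -0.01, -0.07]
0.8 [0.22, -0.01, -0.16]
0.75 [0.32, -0.02, -0.26]
0.7 [0.42, -0.03, -0.36]
0.65 [0.51, -0.03, -0.47]
0.6 [0.6, -0.04, -0.58]
0.55 [0.68, -0.04, -0.7]
0.5 [0.75, -0.05, -0.82]
0.45 [0.82, -0.05, -0.94]
0.4 [0.88, -0.06, -1.07]
0.35 [0.94, -0.06, -1.2]
0.3 [0.99, -0.06, -1.33]
0.25 [1.03, -0.07, -1.47]
0.2 [1.07, -0.07, -1.6]
0.15 [1.1, -0.07, -1.74]
0.1 [1.12, -0.07, -1.88]
0.05 [1.14, -0.07, -2.02]
-0.0 [1.15, -0.08, -2.16]
```

View pics/sz15.png

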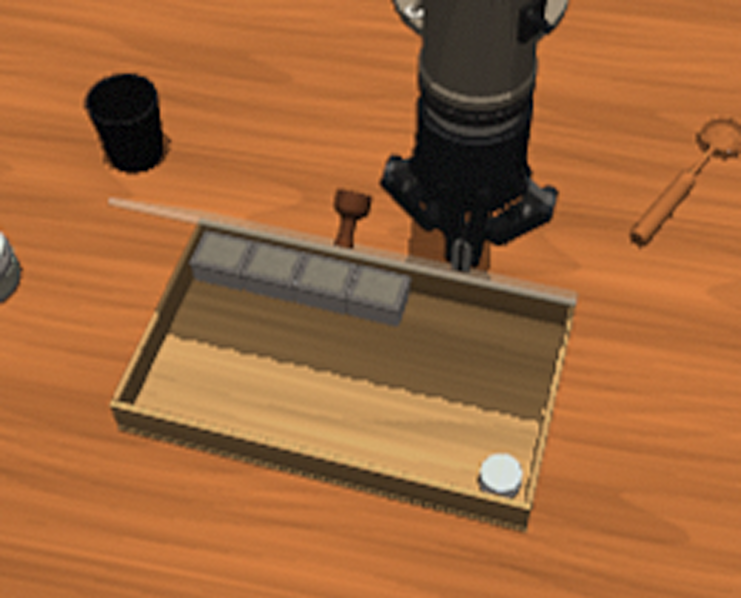

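The lid is coming down smoothly with the finger just inside its edge, and the contact force is about 2 N. Continuing along the arc.

Call:
carry_out:
  rows:
    - [[0.11, -0.01, -0.07], [0, 0, 0], 255]
    - [[0.22, -0.01, -0.16], [0, 0, 0], 255]
    - [[0.32, -0.02, -0.26], [0, 0, 0], 255]
    - [[0.42, -0.03, -0.36], [0, 0, 0], 255]
    - [[0.51, -0.03, -0.47], [0, 0, 0], 255]
    - [[0.6, -0.04, -0.58], [0, 0, 0], 255]
    - [[0.68, -0.04, -0.7], [0, 0, 0], 255]
    - [[0.75, -0.05, -0.82], [0, 0, 0], 255]
    - [[0.82, -0.05, -0.94], [0, 0, 0], 255]
    - [[0.88, -0.06, -1.07], [0, 0, 0], 255]
    - [[0.94, -0.06, -1.2], [0, 0, 0], 255]
    - [[0.99, -0.06, -1.33], [0, 0, 0], 255]

```text
clock: 22.68
position: [0.5916, 0.0569, 0.1015]
orientation: [-180.0, 0.2, -3.8]
ft_force: [1.1, -0.3, 0.8]
gripper_width: -0.0001
```

```bash
python3 look.py 16 scene; python3 arc.py|tail -9
```

```text
22.675 [0.5916 0.0569 0.1015] [-179.9888    0.1749   -3.7884] case [-0.0438 -0.0899] q [-15.1087  28.8684  11.416   90.008   -6.2611  61.9194 -95.8961] F [ 1.1013 -0.3346  0.8199] -7.161810758801242e-05
0.4 [-0.08, 0.01, 0.27]
0.35 [-0.03, 0.0, 0.14]
0.3 [0.02, -0.0, 0.01]
0.25 [0.07, -0.0, -0.12]
0.2 [0.1, -0.01, -0.26]
0.15 [0.13, -0.01, -0.4]
0.1 [0.15, -0.01, -0.54]
0.05 [0.17, -0.01, -0.68]
-0.0 [0.18, -0.01, -0.82]
```

View pics/sz16.png

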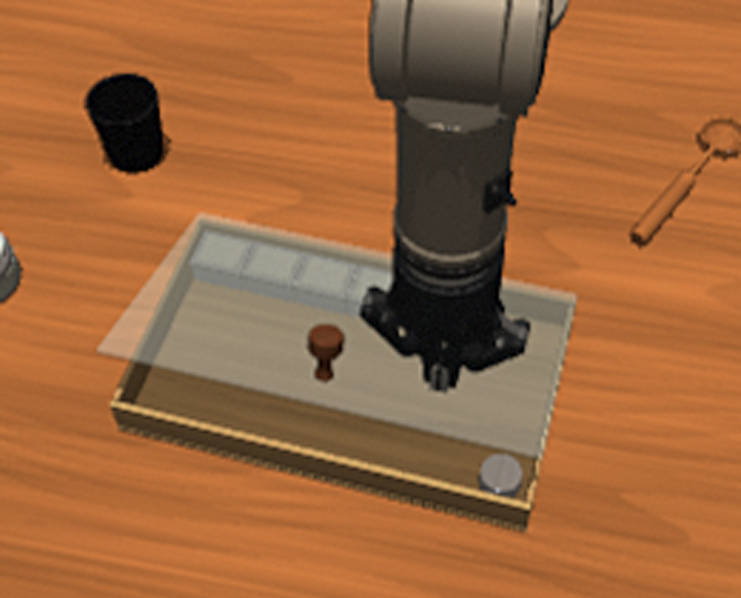

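Call:
carry_out:
  rows:
    - [[0.06, 0, -0.12], [0, 0, 0], 255]
    - [[0.1, -0.01, -0.26], [0, 0, 0], 255]
    - [[0.13, -0.01, -0.4], [0, 0, 0], 255]
    - [[0.15, -0.01, -0.5], [0, 0, 0], 255]
    - [[0.16, -0.01, -0.6], [0, 0, 0], 255]
    - [[0.17, -0.01, -0.7], [0, 0, 0], 255]
    - [[0.18, -0.01, -0.77], [0, 0, 0], 255]
    - [[0.18, -0.01, -0.82], [0, 0, 0], 255]
    - [[0.18, -0.01, -0.82], [0, 0, 0], 255]

```text
clock: 23.85
position: [0.6021, 0.0564, 0.0527]
orientation: [-180.0, 0.2, -3.8]
ft_force: [0.5, -0.1, 0.8]
gripper_width: 0.0001
```

Call:
carry_out:
  rows:
    - [[0, 0, -0.03], [0, 0, 0], 255]
    - [[0, 0, -0.06], [0, 0, 0], 255]
    - [[0, 0, -0.06], [0, 0, 0], 255]
    - [[0, 0, -0.06], [0, 0, 0], 255]

```text
clock: 24.35
position: [0.6024, 0.0564, 0.0516]
orientation: [-179.9, 0.1, -3.8]
ft_force: [-3.9, -0.4, 9.6]
gripper_width: 0.0001
```

Contact is firm at z = 0.0516 m (lid top expected at 0.051 m) with 9.6 N. The lid is shut, so I'll lift straight up and look.

Call:
carry_out:
  rows:
    - [[0, 0, 0.1], [0, 0, 0], 255]
    - [[0, 0, 0.6], [0, 0, 0], 255]
    - [[0, 0, 1.4], [0, 0, 0], 255]
    - [[0, 0.6, 2.2], [0, 0, 0], 255]
    - [[0, 1.4, 3], [0, 0, 0], 255]
    - [[0, 2.2, 3.6], [0, 0, 0], 255]
    - [[-0.3, 3, 3.8], [0, 0, 0], 255]
    - [[-0.6, 3.8, 3.8], [0, 0, 0], 255]
    - [[-0.6, 3.8, 3.8], [0, 0, 0], 255]

```text
clock: 25.48
position: [0.5628, 0.2921, 0.277]
orientation: [-179.7, 0.3, -3.1]
ft_force: [0.5, -1.0, 0.7]
gripper_width: 0.0001
```

```bash
python3 look.py 17 scene top; python3 - <<'E'
from h import *
for y in(-.18,.18):
  for z in(.045,.051):print(y,z,*[np.round(proj(c,[*c2w(-.105,y),z]),1) for c in("scene","top")])
E
sed 's/0.png/17.png/;s/hsv\[...,2\]>120/hsv[...,2]>70/' m2.py>m3.py; python3 m3.py
```

```text
25.475 [0.5628 0.2921 0.277 ] [-179.6991    0.3186   -3.1188] case [ 0.0003 -0.3228] q [ -33.9099   27.379     8.5737   66.7425   -4.3589   86.2815 -119.1117] F [ 0.5446 -0.955   0.7403] 8.749108320862191e-05
-0.18 0.045 [325.9 289.1] [241.7 147.7]
-0.18 0.051 [326.2 287.9] [241.5 147.1]
0.18 0.045 [177.3 252.2] [360.9 157.4]
0.18 0.051 [176.7 250.9] [361.3 156.8]
scene [ 183  192  155   94 8945] [263.9479 237.5719] c [0.3 1.2] [345.4 191. ] 89.9
top [ 238  151  120   74 7348] [297.9475 187.8276] c [-0.9 -1.4] [346.5 196.6] 89.9
```

View pics/sz17.png

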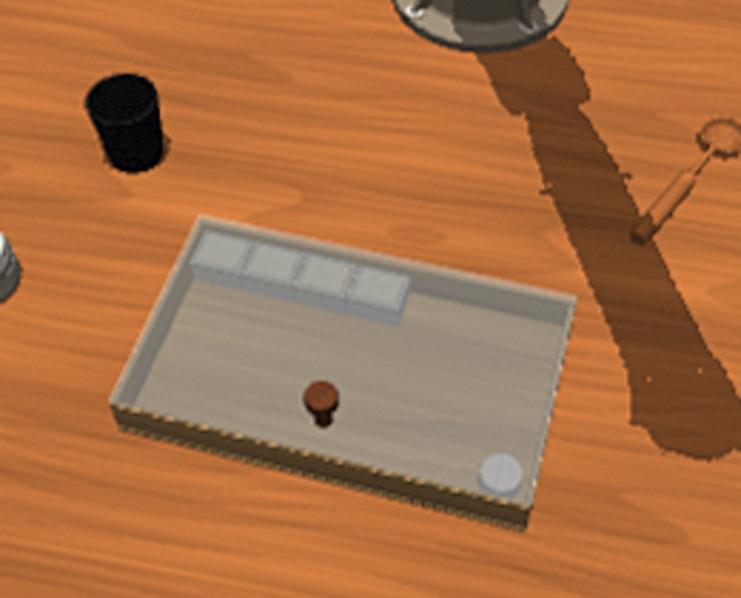

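View pics/top17.png

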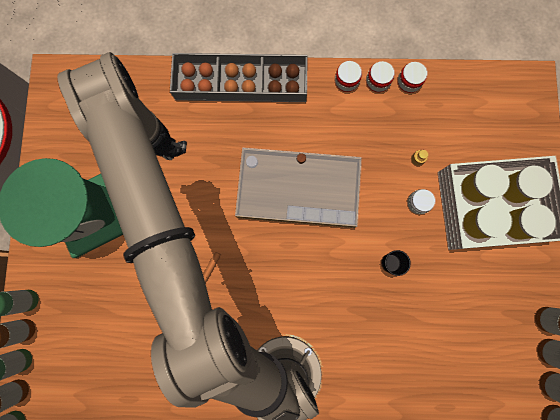

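```bash
python3 - <<'E'
from cell import ticket,telemetry
s=telemetry.read_state();print(s['clock'],s['ft_force'],s['qvel'])
print(ticket.sign_off())
E
```

```text
25.575 [-0.18035716 -0.7170577   1.08099235] [ 2.12303039 -0.11937342  2.20750309  0.21383588  0.59831265 -0.05447766
 -0.02584217]
the job is handed in; nothing more can be done
None
```

The job is handed in at 25.6 s on the clock: the four tins are in one closed row against the hinge and right-hand walls, and the lid is shut. The interface reports no verdict.

- **Tins:** I slid each tin along the floor to the hinge wall with the tool tilted 30°. I then swept the row to the right-hand end wall with closed fingers until it stopped at about 8 N.
- **Lid:** I pushed it down at about 0.4 rad/s, with a final press of about 10 N.

**Last checks:**
- **Row:** before closing, the top view gave one straight block of 200 × 40 mm. Its centre was at case x 76.8 mm and y 71.7 mm, where 79 mm and 74 mm are exact; that is within calibration, and the pushes reached both walls. Contact force at the hinge wall was read for two tins (6.7 and 4.8 N). The other two were pushed to about the same depth without a force reading.
- **Lid:** at the final press the finger stood at z = 51.6 mm, against the lid's expected 51 mm, and the lid lies flat on the rim in the last views.
- **Bystanders:** the balm and the other visible items are where they were. I compared those by eye; the scoop and the two jars, partly or wholly hidden in the final pictures, were not checked again.
- **Disagreement:** in the scene view the row measured 52 mm wide with its centre at x = 70 mm. I think that outline also takes in the tins' side faces, so I relied on the top view.

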